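Sugar cube into the plain mug with sugar tongs

ROBOT

A 6-joint arm with a two-finger parallel gripper is mounted at the origin on a cart in front of the work surface, level with it; the furniture and walls round the work are solid. World frame = base frame: x ahead of the robot, y to its left, z up, the work surface at z = 0. Lengths are in mm, angles in rad, forces in N, time in s.
With the tool pointing down it reaches from about 300 to 775 mm from the base axis. Payload 14.6 kg.
Tool frame: the origin (TCP) lies between the finger pads; the fingertips stand 19 mm ahead of it and the grasp point (between the pads) is the TCP; z points along the fingers, y is the line along which they close (so a half turn about z gives the same grasp; the last joint's range is limited). The gripper opens to 94 mm and grips with 3 to 60 N. Pads are 16 mm wide; open, the fingers measure 119 mm over their backs; the gripper's body (75 mm by 177 mm) begins 78 mm behind the grasp point.
Start: joints at [-1.406, 0.3, 1.521, -0, 1.321, -0.067], TCP at [126.345, -535.282, 224.446] pointing down, gripper open.
Joint ranges: [-3.03, 3.03], [-0.79, 2.21], [0.23, 2.52], [-1.04, 4.18], [0, 3.07], [-2.55, 2.55]. Speed limits (rad/s): [2.22, 2.22, 2.57, 3.14, 3.14, 3.14].

INTERFACE

Orientations are given as [roll, pitch, yaw] about the fixed x, y, z axes, in that order (R = Rz(yaw) Ry(pitch) Rx(roll)).
In Python, from cell import monitor, imaging, job, find_in, trace gives the robot as it stands. The module is installed in compiled form; this text tells all that it offers.
- The arm moves only by the tool arm_command, never from a script. Its argument "steps" is a list of rows, each a list of 5 numbers: the opening, from 0 (shut) to 1 (fully open), then the shift along the tool's x, y, z in mm, then the turn about the tool's z in degrees. In form: [[gripper, dx, dy, dz, turn], ...]. A call has 1 to 20 rows; each row is the pose to reach, as a shift and turn from the pose commanded when the call began, along the tool's axes at that moment; what a row does not reach only later rows make up. A row lasts 1/8 s, in which the tool goes at most 62.5 mm and 10.7 degrees, less where a joint would pass 70% of its speed; a pose out of reach is approached as far as the arm can. A call with a gripper value outside its range is refused whole. The fingers move at their own pace and stop on an object; "force" is the grip in N (left out, the last holds). Time passes only in rows, so rows that repeat a pose let the fingers close. It gives the time, the measured TCP pose, the force, the opening and the grip force at its end, in the units of the state.
- monitor.read_state(): the state, without advancing time (a new reading comes with each control period).
- imaging.camera(name): name is "side" or "top"; returns a dict with "img" (400x640x3 uint8, red, green, blue), "mtx" (3x3 intrinsics, pixels), "view" (4x4, takes a point from world to camera coordinates). Camera axes: x right, y down, z forward; pixel columns grow to the right and rows downward; lengths in mm; the calibration is good to about 2 mm. A picture is of the moment at which its call begins. There is no depth.
- job.sign_off(): hands the job in; it is judged then, once.
Trained networks look in a picture, given as the dict that the camera call returned (one of the last four; its "shot" number tells which), for a name from the list of things; names that differ only in an ending like _2 or _b are one class to them, and where a whole thing is asked for, a point or a joint stands for the part that bears it (a point fixed in the world has none). Each returns a list of dicts, best first, with "p" (0 to 1); they miss things now and then, are a little off and sometimes report something else, mostly with a low value. They report only what shows in the picture. A call takes as long as a camera call. They do not tell look-alikes from the thing itself.
- find_in(picture, target): "rect" ([centre column, centre row, width, height] in pixels, round what is visible of it).
- trace(picture, target): "region" (400x640 bool, what is visible of it) and "rect" ([centre column, centre row, width, height] in pixels, round what is visible of it).
The state is a dict: "clock": time; "joints": joint angles; "qd": joint speeds; "effort": joint torques, N m; "eef_pos": TCP position; "eef_rot": TCP orientation; "wrist_force": force on the tool from outside, world axes, zero at the start; "moment": the same for the moment, N m; "finger_gap": finger opening in mm; "finger_force": force on a finger pad.
Only numpy, scipy, OpenCV 4.12 (cv2) and the standard library are available. Lean on these libraries where they do the work, as an engineer would, in place of code of your own. Each camera call takes 0.05 s, during which the arm holds its last target. There are 200 camera calls.

TASK

Pick up the sugar tongs from the wooden board, squeeze them to take the sugar cube (do not touch the cube with the fingers) and let it go into the plain white mug, not the spotted mug or the glass. The mug stays standing. Then stand the tongs upright on the wooden board again and let go of them.

Things in the scene. Friction and masses are not known exactly. Their poses are not given: they have to be found in the camera images.
- tongs: Steel sugar tongs standing on two flat paddles (jaw and foot in one: 32 mm along x, 26 tall, 3 thick), 97 mm tall, 95 g. Origin midway between the feet, at their level; z up to the spring bow and hinges at z 88; y across the arms, the squeeze direction. Grip from above by the black rubber rolls outside the arms at z 61 (10 mm thick, 28 long along x). Over all 63 mm at the feet.
- tongs_left (a joint): Squeeze of the tongs, rad (both arms alike): 0 free, 49 mm over the rolls, paddles 55 apart; 0.08: 45 mm, paddles 41 apart; 0.2: 39 mm, paddles 20 apart; 0.31 shut, 33 mm. Spring: 3 N on each roll at first touch, 4 N at 45 mm, 6.5 N at 39 mm. Held at about 45 mm they stay in the gripper, open; beyond 49 mm they drop out. Closing lowers the paddles 2 mm from the origin.
- sugar_cube: White sugar cube, 20 mm on each edge, 12 g, lying flat on the wooden board. Origin at the centre of its underside; axes square to its faces.
- mug_mouth (a point): Centre of the mouth of the plain white mug (no spots), at rim height, 95 mm above the worktop; z up along the mug's axis; the mug's inside is about 75 mm wide and 87 mm deep, the outside 88 mm. Its handle stands out to -y, to 82 mm from the axis. The mug is loose, 0.3 kg.
- board: Wooden chopping board lying fixed on the worktop, 200 mm (x) by 320 mm (y), 22 mm thick. Origin at the centre of its underside; z up.
There are look-alikes about, which are no part of the job. Of the things like the tongs, leave any that is yellow; of the rest the smaller one is meant.

How it is judged (in metres and radians):
On the way, in this order (a step that is already met when the one before it is completed fails the run):
1. the sugar cube is held in the tongs, clear of the board (contact force between tongs and sugar_cube above 0.2 N and height (world z) of sugar_cube above 0.05 m), for 0.2 s.
2. the sugar cube has been let go inside the plain mug (horizontal distance between sugar_cube and mug_mouth below 0.042 m and z of sugar_cube in the frame of mug_mouth below -0.04 m and contact force between tongs and sugar_cube below 0.05 N), for 0.2 s.
At the end, for the whole second after the job is handed in: The sugar cube lies inside the plain white mug (within 42 mm of its axis, more than 40 mm below the rim), the mug stands upright (within 10 degrees), and the tongs stand upright (within 10 degrees) on their feet on the wooden board, both at rest (horizontal distance between sugar_cube and mug_mouth below 0.042 m and z of sugar_cube in the frame of mug_mouth between -0.1 and -0.04 m and angle between each of mug_mouth, tongs's own z axis and vertical below 0.17 rad and x of tongs in the frame of board between -0.1 and 0.1 m and y of tongs in the frame of board between -0.16 and 0.16 m and z of tongs in the frame of board between 0.012 and 0.032 m and linear speed of each of tongs, sugar_cube below 0.05 m/s); the robot touches nothing.
It fails at once if the gripper's fingers touch the sugar cube (contact force between the fingers and sugar_cube above 0.3 N).
It also fails if it takes over 48 s, if anything falls off the work surface, if the arm or the gripper's body presses on something with over 40 N, if the wrist force passes 120 N, or if a joint passes its speed limit or range.

## Working session

There is one attempt and no reset: what is moved stays moved. The work goes in short steps, Python scripts to look and compute and a tool call to move; the robot and the scene stay as the last step left them, time stands still between calls to the robot, and variables do not carry over. Pictures are saved under pics/ and viewed, at most 10 in all, crops included, and the job is handed in when it is done.

Besides the shell and the picture viewer there is one more tool, called after ">>>" as name(argument=value, ...), one argument or row to a line, values as JSON. arm_command: Moves the arm, as the interface text tells. Its arguments: {"type":"object","properties":{"steps":{"type":"array","items":{"type":"array","items":{"type":"number"}}},"force":{"type":"number"}},"required":["steps"]}

```bash
mkdir -p pics
cat > h.py <<'E'
import numpy as np, cv2
from cell import monitor, imaging, job, find_in, trace
def ray(c,u,v):
    V=np.array(c["view"]);K=np.array(c["mtx"]);R=V[:3,:3];o=-R.T@V[:3,3]
    return o,R.T@np.linalg.inv(K)@np.array([u,v,1.])
def at(c,u,v,z):
    o,d=ray(c,u,v);return o+d*(z-o[2])/d[2]
def px(c,p):
    V=np.array(c["view"]);q=np.array(c["mtx"])@(V[:3,:3]@np.array(p,float)+V[:3,3]);return q[:2]/q[2]
def save(c,n,r=None,s=1):
    im=c["img"][:,:,::-1]
    if r: im=im[r[1]:r[3],r[0]:r[2]]
    cv2.imwrite("pics/"+n+".png",cv2.resize(im,None,fx=s,fy=s,interpolation=cv2.INTER_CUBIC))
E
python3 - <<'E'
from h import *
for n in ("top","side"):
    c=imaging.camera(n); save(c,n+"0")
    o,_=ray(c,0,0); print(n,o.round(),np.array(c["view"])[:3,:3].round(2).tolist())
    for t in ("tongs","sugar_cube","mug_mouth","board"):
        for d in find_in(c,t)[:5]:
            if d["p"]>.15:print(n,t,np.round(d["rect"]),round(d["p"],2),at(c,d["rect"][0],d["rect"][1],{"tongs":60,"sugar_cube":32,"mug_mouth":50,"board":22}[t]).round())
print(monitor.read_state())
E
```

```text
top [ 407.  -21. 1104.] [[-0.01, -1.0, -0.0], [-0.98, 0.01, -0.17], [0.17, -0.0, -0.98]]
top tongs [236. 162.  37.  36.] 0.81 [690. 169.  60.]
top tongs [278. 255.  28.  15.] 0.8 [480.  74.  60.]
top tongs [319. 170.  26.  20.] 0.49 [668. -18.  60.]
top mug_mouth [462. 205.  57.  40.] 0.61 [ 585. -332.   50.]
top board [251. 252. 150. 104.] 0.84 [491. 138.  22.]
side [321. 546. 648.] [[-0.92, -0.39, -0.0], [-0.26, 0.62, -0.74], [0.29, -0.68, -0.67]]
side tongs [334. 254.  25.  47.] 0.94 [481.  76.  60.]
side tongs [269. 204.  23.  41.] 0.81 [665.  -3.  60.]
side tongs [217. 265.  35.  70.] 0.58 [676. 187.  60.]
side sugar_cube [305. 325.  14.  10.] 0.49 [479. 223.  32.]
side mug_mouth [352. 143.  41.  46.] 0.92 [ 578. -316.   50.]
side board [308. 307. 169. 166.] 0.78 [490. 181.  22.]
{'clock': 0.5, 'joints': array([-1.40562562e+00,  2.99883195e-01,  1.52101069e+00, -2.57700980e-05,
        1.32071246e+00, -6.65899752e-02]), 'qd': array([ 0.00033015, -0.00110653, -0.00083962,  0.00040273, -0.00050935,
       -0.00037605]), 'effort': array([ 3.98682359e-04, -5.31344926e+01, -3.52737951e+01,  7.08545605e-02,
        2.14772142e-02, -2.61552145e-05]), 'eef_pos': array([ 126.32381165, -535.27843136,  224.45027489]), 'eef_rot': array([-3.14157732e+00,  2.40015603e-05,  2.31767064e-01]), 'wrist_force': array([ 0.18735684,  0.08852632, -0.50222227]), 'moment': array([ 0.02129842,  0.04964   , -0.00194539]), 'finger_force': 0.0, 'finger_gap': 93.91224332122044}
```

View pics/top0.png

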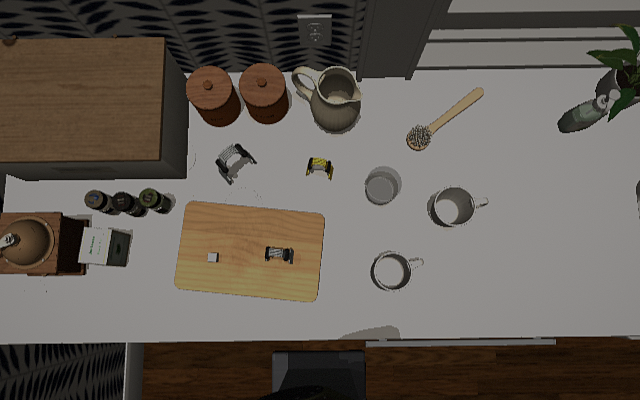

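View pics/side0.png

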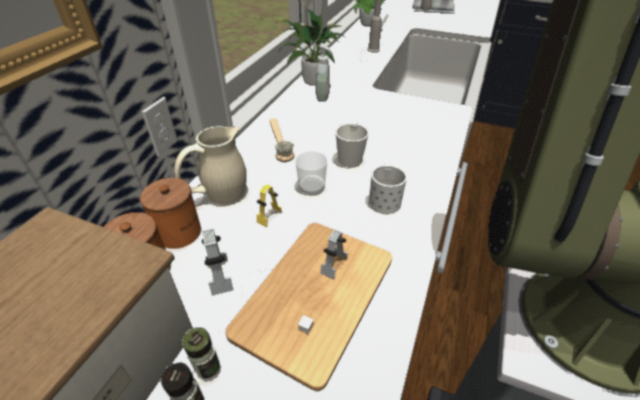

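The top view shows these candidates. Tongs: steel on the board (278,255), larger grey (236,162), yellow (319,168). I choose the board one: it isn't yellow and is the smaller of the other two. Mugs: plain (453,206), spotted (390,270; its spots show in the side view at (388,189)) and glass (381,185). I choose (453,206). The cube is at (212,257).

Run:
```python
from h import *
T=imaging.camera("top");S=imaging.camera("side")
a=cv2.resize(T["img"][230:290,195:305],None,fx=7,fy=7,interpolation=cv2.INTER_CUBIC)[:,:,::-1]
b=cv2.resize(S["img"][225:345,270:380],None,fx=5,fy=5,interpolation=cv2.INTER_CUBIC)[:,:,::-1]
cv2.imwrite("pics/ct.png",a);cv2.imwrite("pics/cs.png",b)
print(np.array(T["mtx"]).round(1).tolist())
for n,c in(("top",T),("side",S)):
  for t in("tongs","sugar_cube","mug_mouth"):
    for d in trace(c,t)[:4]:
      m=d["region"].astype(np.uint8);v,u=np.nonzero(m)
      print(n,t,round(d["p"],2),u.mean().round(1),v.mean().round(1),[u.min(),u.max(),v.min(),v.max()],np.round(cv2.minAreaRect(np.c_[u,v].astype(np.float32))[2],1))
for z in (42,):
  g=cv2.cvtColor(T["img"],cv2.COLOR_RGB2GRAY)[240:275,200:225]; 
  s=T["img"][240:275,200:225].astype(int); m=(s.min(2)>150)|((s.max(2)-s.min(2)<25)&(s.min(2)>90))
  v,u=np.nonzero(m);print(len(u),u.mean()+200,v.mean()+240,cv2.minAreaRect(np.c_[u,v].astype(np.float32)))
  print(at(T,212.5,257.5,42),at(T,212.5,257.5,32))
```

```text
[[482.4, 0.0, 321.4], [0.0, 482.4, 203.9], [0.0, 0.0, 1.0]]
top tongs 0.67 320.1 164.6 [np.int64(306), np.int64(332), np.int64(157), np.int64(178)] 11.8
top tongs 0.64 278.7 253.4 [np.int64(265), np.int64(292), np.int64(246), np.int64(263)] 6.6
top tongs 0.59 231.0 158.3 [np.int64(215), np.int64(256), np.int64(143), np.int64(183)] 51.3
top sugar_cube 0.49 212.3 256.7 [np.int64(208), np.int64(217), np.int64(252), np.int64(261)] 90.0
top mug_mouth 0.59 454.5 206.3 [np.int64(431), np.int64(486), np.int64(185), np.int64(227)] 43.0
side tongs 0.94 215.6 262.6 [np.int64(202), np.int64(232), np.int64(229), np.int64(294)] 77.5
side tongs 0.65 266.0 203.6 [np.int64(256), np.int64(281), np.int64(184), np.int64(226)] 3.8
side tongs 0.6 332.9 252.9 [np.int64(320), np.int64(347), np.int64(230), np.int64(278)] 24.4
side sugar_cube 0.48 305.1 324.3 [np.int64(298), np.int64(312), np.int64(316), np.int64(333)] 26.6
side sugar_cube 0.21 350.8 143.1 [np.int64(335), np.int64(368), np.int64(121), np.int64(166)] 90.0
side mug_mouth 0.68 350.7 143.2 [np.int64(335), np.int64(368), np.int64(121), np.int64(166)] 90.0
side mug_mouth 0.4 309.6 306.6 [np.int64(225), np.int64(391), np.int64(223), np.int64(390)] 29.4
77 211.7922077922078 256.87012987012986 ((12.0, 17.0), (8.0, 8.0), 90.0)
[478.65909313 219.43818107  42.        ] [479.33348707 221.70263666  32.        ]
```

View pics/ct.png

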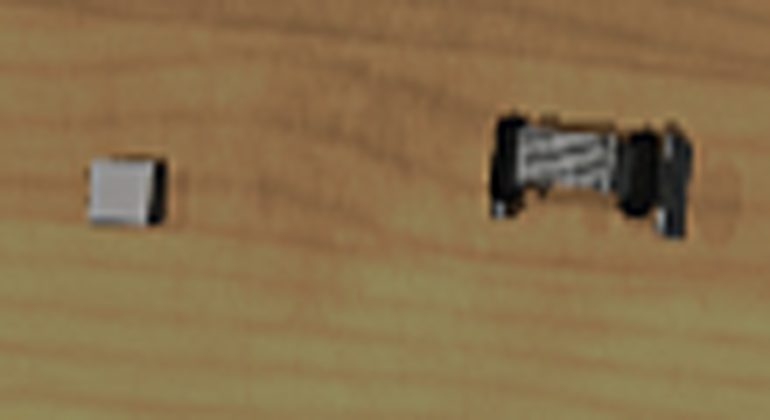

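View pics/cs.png

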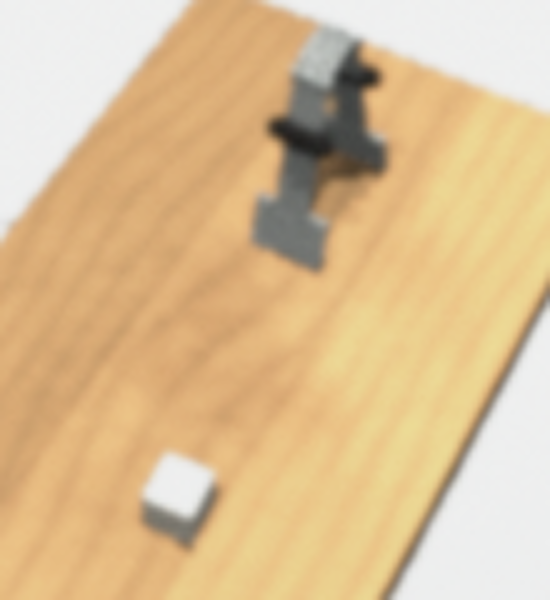

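The crops show the steel tongs standing at about 6° to the image axis. The rolls are at about (267,253) and (286,254), and the cube's top face is at (212,257). Next I fit the poses.

```bash
cat > fit.py <<'E'
from h import *
from scipy.optimize import least_squares
T=imaging.camera("top");S=imaging.camera("side")
t=lambda x,y:((x+.5)/7-.5+195,(y+.5)/7-.5+230)
s=lambda x,y:((x+.5)/5-.5+270,(y+.5)/5-.5+225)
def fit(pts,x0,z0):
    def P(p,q):
        c,n=np.cos(p[2]),np.sin(p[2]);return [p[0]+c*q[0]-n*q[1],p[1]+n*q[0]+c*q[1],z0+q[2]]
    f=lambda p:np.concatenate([px(c,P(p,q))-np.array(o) for c,q,o in pts])
    r=least_squares(f,x0,loss="soft_l1",x_scale=[10,10,.1]);return r.x,f(r.x).reshape(-1,2).round(1).tolist()
p,e=fit([(T,(0,19.5,61),t(507,158)),(T,(0,-19.5,61),t(638,172)),(S,(0,19.5,61),s(302,138)),(S,(16,30,0),s(254,240)),(S,(-16,30,0),s(322,268)),
 (S,(-16,-30,0),s(384,170))],[480,74,0],22);print("tongs",p.round(1)[:2],np.degrees(p[2]).round(1),e)
h=10
p,e=fit([(T,(0,0,20),t(122,190)),(S,(-h,-h,20),s(217,483)),(S,(h,-h,20),s(178,452)),(S,(-h,h,20),s(187,520)),(S,(h,h,20),s(142,490)),(S,(-h,h,0),s(189,546))],[479,220,0],22)
print("cube",p.round(1)[:2],np.degrees(p[2]).round(1),e)
a=np.linspace(0,6.28,60)
def mug(p):
    o=[]
    for c in(S,T):
        q=np.array([px(c,[p[0]+44*np.cos(i),p[1]+44*np.sin(i),z]) for i in a for z in(0,95)])
        lo,hi=q.min(0),q.max(0);o+=[lo[0],hi[0],lo[1],hi[1]] if c is S else [lo[0],lo[1],hi[1]]
    return np.array(o)-[334.5,368.5,120.5,166.5,430.5,184.5,227.5]
r=least_squares(mug,[580,-320]);print("mug",r.x.round(1),mug(r.x).round(1))
E
python3 fit.py
```

```text
tongs [482.4  74.3] -5.2 [[0.7, 0.7], [0.4, 0.1], [-0.4, 0.1], [-1.0, 0.5], [-0.1, 1.0], [0.3, -0.5]]
cube [477.6 221.2] -14.0 [[-0.3, 1.3], [0.9, -0.9], [-0.4, -0.8], [-0.2, 0.2], [-0.3, -0.2], [-0.3, 1.0]]
mug [ 581.9 -317.7] [-0.5 -0.2 -0.9  0.5  0.1 -1.3  2. ]
```

```bash
cat >> h.py <<'E'
def go(x,y,z,yaw):
    s=monitor.read_state();p=s["eef_pos"];w=s["eef_rot"][2];d=np.array([x,y])-p[:2]
    print("d",round(d@[np.cos(w),np.sin(w)],1),round(d@[np.sin(w),-np.cos(w)],1),round(p[2]-z,1),"turn",round((np.degrees(w)-yaw+180)%360-180,1),"at",p.round(1),np.degrees(w).round(1),"t",s["clock"],"gap",s["finger_gap"])
E
python3 -c "
from h import *
go(482.4,74.3,160,-5.2)"
```

```text
d 486.6 -511.5 64.4 turn 18.5 at [ 126.3 -535.3  224.4] 13.3 t 1.0 gap 94.27246658089169
```

>>> arm_command(
  steps=[
    [1,34,-36,0,1.3],
    [1,69,-73,0,2.6],
    [1,104,-109,0,4],
    [1,139,-146,0,5.3],
    [1,174,-182,0,6.6],
    [1,209,-219,0,7.9],
    [1,243,-256,0,9.2],
    [1,278,-292,0,10.6],
    [1,313,-329,0,11.9],
    [1,348,-365,0,13.2],
    [1,382,-402,0,14.5],
    [1,417,-438,0,15.9],
    [1,452,-475,10,17.2],
    [1,475,-500,20,18],
    [1,486.6,-511.5,40,18.5],
    [1,486.6,-511.5,64.4,18.5],
    [1,486.6,-511.5,64.4,18.5],
    [1,486.6,-511.5,64.4,18.5],
  ],
  force=15,
)

```text
clock: 3.25
eef_pos: [482.8, 74.2, 161.0]
eef_rot: [-3.141, -0.001, -0.091]
wrist_force: [0.5, -0.6, 0.2]
finger_gap: 94.0
finger_force: 0.0
```

```bash
python3 -c "
from h import *
go(482.4,74.3,84,-5.2)
S=imaging.camera('side');save(S,'s1',(250,180,400,292),5)"
```

```text
d -0.4 -0.1 77.0 turn -0.0 at [482.8  74.2 161. ] -5.2 t 3.25 gap 93.99191826554238
```

View pics/s1.png

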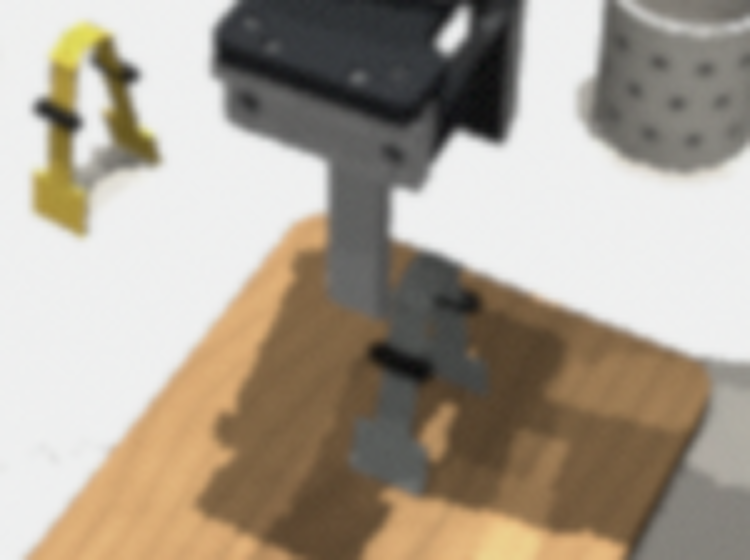

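The near finger is at about crop (357,310), over the tongs and outside the near roll (400,360), so the yaw matches. Next I descend and close to 45 mm.

>>> arm_command(
  steps=[
    [1,-0.4,0,20,0],
    [1,-0.4,0,45,0],
    [1,-0.4,0,65,0],
    [1,-0.4,0,77,0],
    [1,-0.4,0,77,0],
    [0.6,-0.4,0,77,0],
    [0.6,-0.4,0,77,0],
    [0.6,-0.4,0,77,0],
    [0.479,-0.4,0,77,0],
    [0.479,-0.4,0,77,0],
    [0.479,-0.4,0,77,0],
    [0.479,-0.4,0,77,0],
  ],
  force=15,
)

```text
clock: 4.8
eef_pos: [482.1, 74.4, 83.1]
eef_rot: [-3.142, -0.0, -0.091]
wrist_force: [0.3, -0.2, 2.3]
finger_gap: 45.1
finger_force: 7.8
```

>>> arm_command(
  steps=[
    [0.479,0,0,-10,0],
    [0.479,0,0,-30,0],
    [0.479,0,0,-50,0],
    [0.479,0,0,-50,0],
    [0.479,0,0,-50,0],
  ],
)

```text
clock: 5.42
eef_pos: [481.7, 74.3, 132.5]
eef_rot: [3.142, 0.001, -0.091]
wrist_force: [0.5, -0.5, -1.1]
finger_gap: 45.2
finger_force: 4.5
```

```bash
python3 -c "
from h import *
go(477.6,221.2,133,-8)
S=imaging.camera('side');save(S,'s2',(270,180,400,340),4)
T=imaging.camera('top')
for c in (S,T):
  for d in trace(c,'sugar_cube')[:1]:
    print(d['p'],d['rect'])
  for d in find_in(c,'tongs')[:3]: print('t',d['p'],d['rect'])
for y in (147.,): print(px(S,[482+16*.996+.09*20,74+20,72]),px(S,[482-16,74+22,72]))
"
```

```text
d -17.5 -145.9 -0.5 turn 2.8 at [481.7  74.3 132.5] -5.2 t 5.425 gap 45.22943487877611
0.6 [306.2, 325.1, 14.1, 12.7]
t 0.81 [335.1, 237.6, 24.1, 47.6]
t 0.74 [215.8, 264.6, 30.2, 68.8]
t 0.6 [270.7, 205.1, 22.4, 39.6]
0.51 [209.2, 256.6, 7.2, 7.9]
t 0.67 [235.1, 164.2, 37.4, 38.8]
t 0.61 [319.9, 169.8, 30.9, 19.2]
[321.83352021 253.7136068 ] [338.04135639 259.79385689]
```

View pics/s2.png

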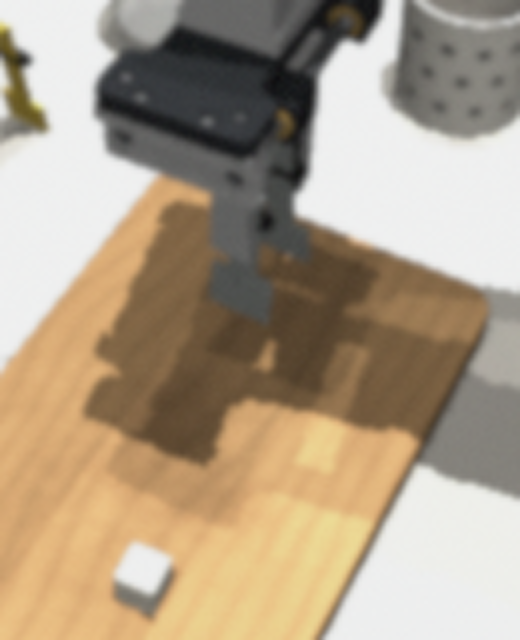

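The tongs hang upright in the gripper, near paddle bottom at crop (209–270, 303–322), as predicted. The cube is at (143,570). Moving over it.

>>> arm_command(
  steps=[
    [0.479,-3,-20,0,0.5],
    [0.479,-7,-55,0,1],
    [0.479,-11,-95,0,2],
    [0.479,-15,-130,0,3],
    [0.479,-17.2,-145.8,0,3.8],
    [0.479,-17.2,-145.8,10,3.8],
    [0.479,-17.2,-145.8,10,3.8],
    [0.479,-17.2,-145.8,10,3.8],
  ],
)

```text
clock: 6.72
eef_pos: [478.3, 220.4, 122.9]
eef_rot: [3.141, 0.0, -0.158]
wrist_force: [0.3, 0.4, -1.0]
finger_gap: 45.2
finger_force: 4.5
```

```bash
python3 -c "
from h import *
go(478,221.2,87,-9)
S=imaging.camera('side');save(S,'s3',(255,250,355,350),6)
for q in [(16,22.5,63),(-16,22.5,63),(-16,-22.5,63)]:
  a=np.radians(-9);p=px(S,[478+q[0]*np.cos(a)-q[1]*np.sin(a),221.2+q[0]*np.sin(a)+q[1]*np.cos(a),q[2]-.5]);print((p-[255,250])*6)
"
```

```text
d -0.4 -0.8 35.9 turn -0.1 at [478.3 220.4 122.9] -9.1 t 6.725 gap 45.19638337543162
[210.07465937 423.07668988]
[306.77589285 478.38611284]
[392.34750003 355.36453268]
```

View pics/s3.png

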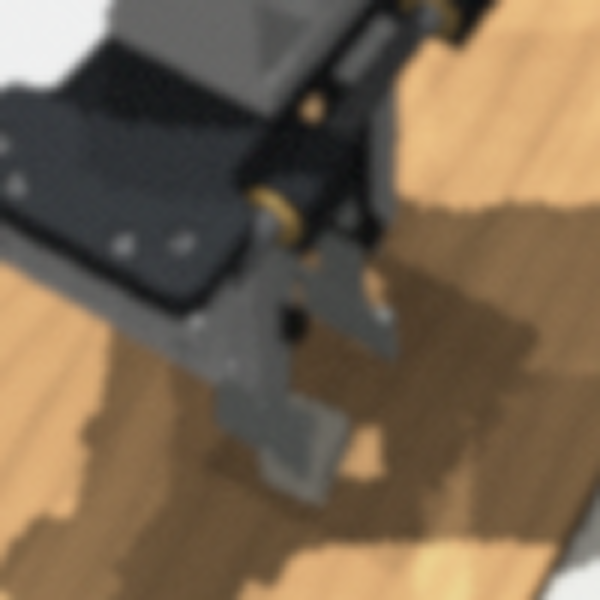

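Paddle corners at crop (215,424) and (308,479) match the prediction (210,423; 307,478). The cube shows behind and below the near paddle at (300,450). Descending.

>>> arm_command(
  steps=[
    [0.479,-0.3,-0.8,10,0],
    [0.479,-0.3,-0.8,22,0],
    [0.479,-0.3,-0.8,32,0],
    [0.479,-0.3,-0.8,36,0],
    [0.479,-0.3,-0.8,36,0],
    [0.479,-0.3,-0.8,36,0],
  ],
)

```text
clock: 7.52
eef_pos: [478.2, 222.0, 87.4]
eef_rot: [-3.141, -0.001, -0.157]
wrist_force: [-0.5, -0.4, -1.0]
finger_gap: 45.4
finger_force: 4.5
```

```bash
python3 -c "
from h import *
go(478,221.2,87,-9)
S=imaging.camera('side');save(S,'s4',(265,270,345,350),7)
"
```

```text
d -0.0 0.9 0.4 turn -0.0 at [478.2 222.   87.4] -9.0 t 7.525 gap 45.397935726628766
```

View pics/s4.png

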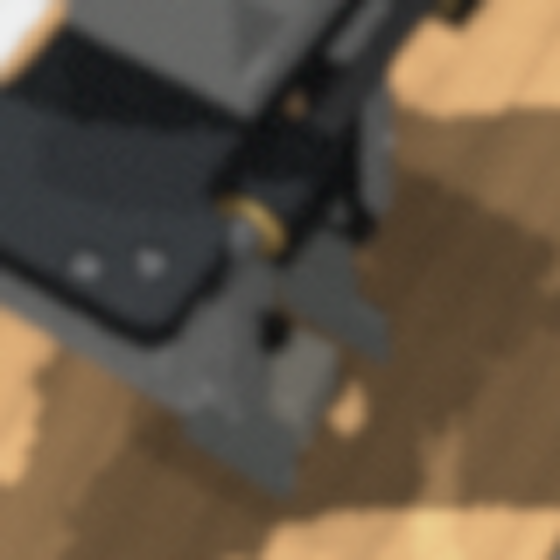

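The cube sits between the paddles (305,380), with no wrist load. Squeezing.

>>> arm_command(
  steps=[
    [0.45,0,0,0,0],
    [0.43,0,0,0,0],
    [0.41,0,0,0,0],
    [0.39,0,0,0,0],
    [0.36,0,0,0,0],
    [0.36,0,0,0,0],
    [0.36,0,0,0,0],
    [0.36,0,0,0,0],
  ],
  force=14,
)

```text
clock: 8.57
eef_pos: [478.0, 222.0, 87.1]
eef_rot: [-3.142, -0.0, -0.157]
wrist_force: [-0.3, 0.4, 0.5]
finger_gap: 38.5
finger_force: 13.9
```

>>> arm_command(
  steps=[
    [0.36,0,0,-6,0],
    [0.36,0,0,-18,0],
    [0.36,0,0,-35,0],
    [0.36,0,0,-55,0],
    [0.36,0,0,-80,0],
    [0.36,0,0,-105,0],
    [0.36,0,0,-122,0],
    [0.36,0,0,-130,0],
    [0.36,0,0,-130,0],
    [0.36,0,0,-130,0],
  ],
)

```text
clock: 9.82
eef_pos: [477.7, 221.9, 216.2]
eef_rot: [3.141, 0.001, -0.157]
wrist_force: [-0.3, -0.0, -1.1]
finger_gap: 38.1
finger_force: 13.9
```

```bash
python3 -c "
from h import *
go(582,-318,217,-9)
S=imaging.camera('side');save(S,'s5',(255,200,355,300),6)
T=imaging.camera('top');save(T,'t5',(410,160,510,250),7)
"
```

```text
d 187.6 516.8 -0.8 turn -0.0 at [477.7 221.9 216.2] -9.0 t 9.825 gap 38.143477427549975
```

View pics/s5.png

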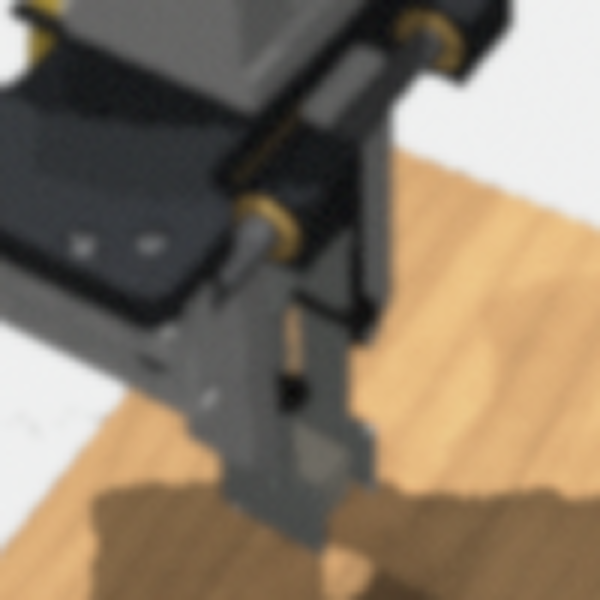

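View pics/t5.png

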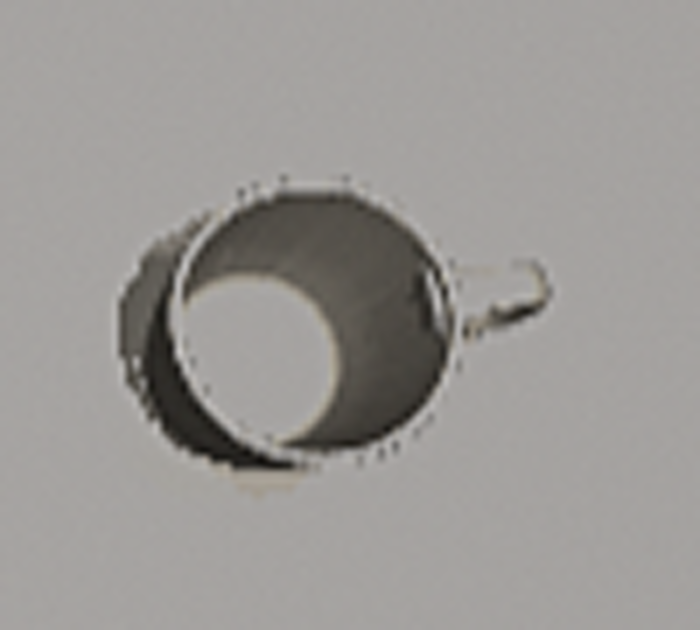

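The cube is held between the paddles at (325,460). The plain mug's rim is centred at crop (313,322), i.e. px (454.3,205.6), with its handle to the right (-y).

```bash
python3 -c "
from h import *
T=imaging.camera('top');S=imaging.camera('side');p=at(T,454.3,205.6,95);print(p)
for d in trace(S,'mug_mouth')[:1]:
  v,u=np.nonzero(d['region']);print(d['p'],u.min(),u.max(),v.min(),v.max())
  a=np.linspace(0,6.28,90)
  for c in ([581.9,-317.7],p):
    q=np.array([px(S,[c[0]+44*np.cos(i),c[1]+44*np.sin(i),z]) for i in a for z in(0,95)]);print(q.min(0),q.max(0))
go(580,-317.5,217,-9)
"
```

```text
[ 577.42268303 -302.80716017   95.        ]
0.66 337 366 141 164
[333.97035514 119.62399844] [368.31954329 166.96838887]
[333.57614654 122.5868822 ] [368.28366973 170.44764182]
d 185.4 516.8 -0.3 turn -0.0 at [477.9 221.9 216.7] -9.0 t 10.075 gap 38.09043612308048
```

```bash
python3 -c "
from h import *
S=imaging.camera('side');g=cv2.cvtColor(S['img'],cv2.COLOR_RGB2GRAY)
print([(v,int(g[v,350:353].mean())) for v in range(112,176)])
print([(u,int(g[145,u])) for u in range(328,376)])
T=imaging.camera('top');g=cv2.cvtColor(T['img'],cv2.COLOR_RGB2GRAY)
print([(u,int(g[206,u])) for u in range(422,484)])
a=np.linspace(0,6.28,90)
for y in (-303,-310,-318):
  for n,c in(('S',S),('T',T)):
    for z,r in ((95,44),(95,37.5),(0,44),(0,33)):
      q=np.array([px(c,[578+r*np.cos(i),y+r*np.sin(i),z]) for i in a]);print(y,n,z,r,q.min(0).round(1),q.max(0).round(1))
"
```

```text
[(112, 55), (113, 54), (114, 55), (115, 54), (116, 54), (117, 54), (118, 54), (119, 54), (120, 55), (121, 54), (122, 54), (123, 54), (124, 54), (125, 55), (126, 54), (127, 55), (128, 54), (129, 54), (130, 54), (131, 53), (132, 55), (133, 53), (134, 53), (135, 54), (136, 55), (137, 55), (138, 55), (139, 55), (140, 54), (141, 55), (142, 59), (143, 74), (144, 99), (145, 114), (146, 117), (147, 117), (148, 117), (149, 118), (150, 117), (151, 116), (152, 115), (153, 115), (154, 116), (155, 115), (156, 114), (157, 113), (158, 113), (159, 110), (160, 98), (161, 73), (162, 47), (163, 33), (164, 30), (165, 32), (166, 34), (167, 31), (168, 26), (169, 24), (170, 21), (171, 21), (172, 22), (173, 22), (174, 27), (175, 33)]
[(328, 52), (329, 54), (330, 55), (331, 55), (332, 55), (333, 55), (334, 54), (335, 56), (336, 56), (337, 57), (338, 54), (339, 57), (340, 58), (341, 60), (342, 67), (343, 70), (344, 76), (345, 82), (346, 90), (347, 99), (348, 105), (349, 106), (350, 111), (351, 114), (352, 117), (353, 115), (354, 116), (355, 115), (356, 115), (357, 114), (358, 112), (359, 112), (360, 109), (36
[... 1181 characters left out ...]
231.2]
-303 T 0 33 [429.1 198.3] [457.6 226.5]
-310 S 95 44 [335.4 121.3] [368.9 139.2]
-310 S 95 37.5 [337.8 122.5] [366.4 137.8]
-310 S 0 44 [334.3 150.2] [365.8 168.9]
-310 S 0 33 [338.2 152.4] [361.9 166.4]
-310 T 95 44 [436.9 185. ] [478.5 225.9]
-310 T 95 37.5 [440. 188.] [475.4 222.8]
-310 T 0 44 [427.3 193.7] [465.4 231.2]
-310 T 0 33 [432.1 198.3] [460.6 226.5]
-318 S 95 44 [336.4 119.9] [369.8 137.6]
-318 S 95 37.5 [338.9 121.1] [367.3 136.2]
-318 S 0 44 [335.3 148.8] [366.7 167.2]
-318 S 0 33 [339.2 151. ] [362.8 164.8]
-318 T 95 44 [440.7 184.9] [482.2 225.8]
-318 T 95 37.5 [443.7 187.9] [479.2 222.8]
-318 T 0 44 [430.8 193.6] [468.9 231.2]
-318 T 0 33 [435.5 198.2] [464.1 226.4]
```

Fitting the rim in the top view puts the mouth at (577.5, -303); the mug is tapered, which had biased the earlier fit. Moving there.

>>> arm_command(
  steps=[
    [0.36,3,9,0,0],
    [0.36,10,28,0,0],
    [0.36,22,60,0,0],
    [0.36,36,100,0,0],
    [0.36,51,142,0,0],
    [0.36,66,184,0,0],
    [0.36,81,226,0,0],
    [0.36,96,268,0,0],
    [0.36,111,310,0,0],
    [0.36,126,352,0,0],
    [0.36,141,394,0,0],
    [0.36,155,432,0,0],
    [0.36,167,465,0,0],
    [0.36,175,488,0,0],
    [0.36,179,499,0,0],
    [0.36,180.6,503.3,0,0],
    [0.36,180.6,503.3,0,0],
    [0.36,180.6,503.3,0,0],
  ],
)

```text
clock: 12.42
eef_pos: [577.5, -302.7, 217.2]
eef_rot: [-3.142, -0.0, -0.157]
wrist_force: [-0.5, 0.9, -1.2]
finger_gap: 38.5
finger_force: 13.9
```

```bash
python3 -c "
from h import *
go(577.5,-303.5,143,-9)
S=imaging.camera('side');g=cv2.cvtColor(S['img'],cv2.COLOR_RGB2GRAY)
for d in trace(S,'mug_mouth')[:2]:
  v,u=np.nonzero(d['region']);print(d['p'],u.min(),u.max(),v.min(),v.max())
for t in ('tongs','sugar_cube'):
  for d in find_in(S,t)[:4]: print(t,d['p'],d['rect'])
print(px(S,[577.5,-303.5,154]),px(S,[577.5,-303.5,164]))
"
```

```text
d 0.1 0.8 74.2 turn 0.0 at [ 577.5 -302.7  217.2] -9.0 t 12.425 gap 38.495605949347066
0.6 335 368 121 167
tongs 0.72 [352.2, 92.8, 17.0, 39.8]
tongs 0.6 [269.8, 204.3, 25.7, 37.6]
tongs 0.55 [218.3, 264.5, 32.5, 66.0]
[352.84691858 111.07692269] [353.09251319 107.49838329]
```

>>> arm_command(
  steps=[
    [0.36,0.3,2,8,0],
    [0.36,0.3,2,22,0],
    [0.36,0.3,2,38,0],
    [0.36,0.3,2,54,0],
    [0.36,0.3,2,67,0],
    [0.36,0.3,2,74,0],
    [0.36,0.3,2,74,0],
    [0.36,0.3,2,74,0],
    [0.36,0.3,2,74,0],
  ],
)

```text
clock: 13.75
eef_pos: [577.6, -305.5, 143.6]
eef_rot: [3.141, -0.001, -0.157]
wrist_force: [0.1, 0.2, -0.0]
finger_gap: 38.3
finger_force: 13.9
```

>>> arm_command(
  steps=[
    [0.42,0,0,0,0],
    [0.45,0,0,0,0],
    [0.479,0,0,0,0],
    [0.479,0,0,0,0],
    [0.479,0,0,0,0],
    [0.479,0,0,0,0],
    [0.479,0,0,0,0],
    [0.479,0,0,0,0],
  ],
)

```text
clock: 14.75
eef_pos: [577.5, -305.4, 143.1]
eef_rot: [3.142, -0.0, -0.157]
wrist_force: [0.3, 0.5, -0.4]
finger_gap: 45.0
finger_force: 4.5
```

>>> arm_command(
  steps=[
    [0.479,0,0,-8,0],
    [0.479,0,0,-24,0],
    [0.479,0,0,-45,0],
    [0.479,0,0,-64,0],
    [0.479,0,0,-74,0],
    [0.479,0,0,-74,0],
    [0.479,0,0,-74,0],
  ],
)

```text
clock: 15.62
eef_pos: [577.2, -305.3, 216.2]
eef_rot: [-3.141, 0.001, -0.157]
wrist_force: [-0.9, 0.0, -0.5]
finger_gap: 45.1
finger_force: 4.5
```

```bash
python3 -c "
from h import *
go(482.4,74.3,217,-5.2)
for n in ('top','side'):
 S=imaging.camera(n)
 for t in ('tongs','sugar_cube','mug_mouth'):
  for d in find_in(S,t)[:4]: print(n,t,d['p'],np.round(d['rect']))
"
```

```text
d -153.2 -360.1 -0.8 turn -3.8 at [ 577.2 -305.3  216.2] -9.0 t 15.625 gap 45.130054840915044
top tongs 0.7 [233. 164.  41.  40.]
top sugar_cube 0.69 [448. 212.  10.   9.]
top mug_mouth 0.73 [443. 210.  21.  33.]
side tongs 0.97 [270. 204.  24.  39.]
side tongs 0.73 [353.  93.  20.  44.]
side tongs 0.57 [217. 262.  30.  68.]
side sugar_cube 0.27 [308. 307. 169. 170.]
side mug_mouth 0.73 [353. 145.  35.  47.]
```

The cube shows inside the plain mug at top px (448,212). Returning the tongs to the board.

>>> arm_command(
  steps=[
    [0.479,-3,-7,0,0],
    [0.479,-10,-24,0,0],
    [0.479,-22,-52,0,0],
    [0.479,-37,-87,0,0],
    [0.479,-53,-125,0,0],
    [0.479,-69,-163,0,0],
    [0.479,-85,-200,0,0],
    [0.479,-101,-238,0,0],
    [0.479,-117,-275,0,0],
    [0.479,-132,-310,0,0],
    [0.479,-143,-337,0,-1],
    [0.479,-150,-353,0,-3],
    [0.479,-153.2,-360.1,0,-3.8],
    [0.479,-153.2,-360.1,20,-3.8],
    [0.479,-153.2,-360.1,55,-3.8],
    [0.479,-153.2,-360.1,85,-3.8],
    [0.479,-153.2,-360.1,110,-3.8],
    [0.479,-153.2,-360.1,123,-3.8],
    [0.479,-153.2,-360.1,123,-3.8],
    [0.479,-153.2,-360.1,123,-3.8],
  ],
)

```text
clock: 18.52
eef_pos: [483.1, 74.1, 95.0]
eef_rot: [-3.141, -0.001, -0.091]
wrist_force: [-0.1, 0.1, -1.3]
finger_gap: 44.8
finger_force: 4.5
```

>>> arm_command(
  steps=[
    [0.479,0,0,4,0],
    [0.479,0,0,7,0],
    [0.479,0,0,9,0],
    [0.479,0,0,10.5,0],
    [0.479,0,0,10.5,0],
    [0.479,0,0,10.5,0],
  ],
)

```text
clock: 19.27
eef_pos: [482.6, 74.2, 83.6]
eef_rot: [-3.142, -0.0, -0.091]
wrist_force: [0.7, 0.1, -1.3]
finger_gap: 45.1
finger_force: 4.5
```

>>> arm_command(
  steps=[
    [0.479,0,0,0.7,0],
    [0.479,0,0,0.7,0],
    [0.479,0,0,0.7,0],
    [0.479,0,0,0.7,0],
  ],
)

```text
clock: 19.77
eef_pos: [482.7, 74.2, 83.1]
eef_rot: [-3.142, -0.0, -0.091]
wrist_force: [0.3, 0.6, 4.7]
finger_gap: 45.2
finger_force: 4.5
```

Contact. Opening slowly, then rising clear.

>>> arm_command(
  steps=[
    [0.49,0,0,0,0],
    [0.5,0,0,0,0],
    [0.51,0,0,0,0],
    [0.52,0,0,0,0],
    [0.54,0,0,0,0],
    [0.6,0,0,0,0],
    [0.75,0,0,0,0],
    [0.9,0,0,0,0],
    [0.95,0,0,0,0],
    [0.95,0,0,0,0],
    [0.95,0,0,-10,0],
    [0.95,0,0,-40,0],
    [0.95,0,0,-80,0],
    [0.95,0,0,-120,0],
    [0.95,0,0,-120,0],
    [0.95,0,0,-120,0],
  ],
)

```text
clock: 21.78
eef_pos: [482.3, 74.2, 202.5]
eef_rot: [3.141, 0.0, -0.091]
wrist_force: [-0.1, -0.2, -0.0]
finger_gap: 89.2
finger_force: 0.0
```

```bash
python3 -c "
from h import *
go(482.4,74.3,217,-5.2)
for n in ('top','side'):
 S=imaging.camera(n)
 for t in ('tongs','sugar_cube','mug_mouth'):
  for d in find_in(S,t)[:4]: print(n,t,d['p'],np.round(d['rect']))
"
```

```text
d 0.1 -0.1 -14.5 turn -0.0 at [482.3  74.2 202.5] -5.2 t 21.775 gap 89.16362272863138
top tongs 0.83 [321. 170.  29.  23.]
top tongs 0.62 [236. 163.  39.  37.]
top sugar_cube 0.48 [447. 210.  10.   7.]
top mug_mouth 0.8 [460. 204.  60.  43.]
side tongs 0.95 [269. 204.  23.  40.]
side tongs 0.73 [332. 254.  27.  47.]
side mug_mouth 0.54 [353. 158.  26.  11.]
```

The tongs' side-view box matches the one at the start, so they are standing. The cube is in the mug.

```bash
python3 -c "
from h import *
print(job.sign_off())"
```

```text
the job is handed in; nothing more can be done
None
```

I handed the job in at about 22 s on the robot clock; sign-off gave no verdict, but the last camera check showed the cube in the plain white mug and the tongs standing upright on the board, released.

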